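Screw the blue-capped shoe-cream jar shut

TASK

After the shoes were polished, the jar of shoe cream with the blue cap was left loose: twist its cap clockwise (seen from above) until it is fully tight, so that the white stripe on the cap meets the black tick on the jar, then let go. Leave the caps of the black-capped and the white-capped jars turned just as they are.

Things in the scene. Friction and masses are not known exactly. Their poses are not given: they have to be found in the camera images.
- blue_cap (a joint): How far the blue cap is unscrewed, rad: 0 = fully tight against its stop (white stripe on black tick), grows anticlockwise seen from above, to 1.6; starts between 0.9 and 1.3, so one grasp tightens it. It turns stiffly (0.1 N m), stays where left, and only turns: it neither rises nor comes off.
- blue_cap_grip (a point): On the axis of the blue ribbed cap (45 mm across, sides from 56 to 88 mm above the shelf), 78 mm above the shelf: mid-pad height; grasp it in any direction. Fixed in the jar: z up, x away from the black tick on its shoulder. White jar stuck to the shelf: body 60 mm across up to a shoulder at 50 mm, foot 72 mm. A white stripe runs from the cap's centre over its rim and down its side.
- black_cap_mark (a point): Leave alone. Outer end, at the top rim (88 mm above the shelf, 22 mm from the cap's axis), of the white stripe on the black cap of a jar of the same make and size, left half unscrewed. Turns with that cap; x points from here to the cap's axis, z up.
- white_cap_mark (a point): Leave alone. Outer end, at the top rim (88 mm above the shelf, 22 mm from the cap's axis), of the black stripe on the white cap of a jar of the same make and size, already tight. Turns with that cap; x points from here to the cap's axis, z up.
Mind the look-alikes: they are no part of the job. What is shaped like the part that bears blue_cap but green or turquoise is not meant.

How it is judged:
At the end, for the whole second after the job is handed in: The blue cap is within 0.18 rad (10 degrees) of fully tight and at rest, and let go (value of joint blue_cap below 0.18 rad and not (velocity of joint blue_cap below -0.05 rad/s) and velocity of joint blue_cap below 0.05 rad/s); the robot touches nothing.
It fails at once if the black cap or its jar is disturbed (stripe end moved more than 8 mm) (distance of black_cap_mark from where it was at the start of the episode above 0.008 m).
It fails at once if the white cap or its jar is disturbed (stripe end moved more than 8 mm) (distance of white_cap_mark from where it was at the start of the episode above 0.008 m).
It also fails if it takes over 27 s, if anything falls off the work surface, if the arm or the gripper's body presses on something with over 40 N, if the wrist force passes 120 N, or if a joint passes its speed limit or range.

ROBOT

A 6-joint arm with a two-finger parallel gripper is mounted at the origin on the work surface. World frame = base frame: x ahead of the robot, y to its left, z up, the work surface at z = 0. Lengths are in m, angles in rad, forces in N, time in s.
With the tool pointing down it reaches from about 0.425 to 0.95 m from the base axis. Payload 3.5 kg.
Tool frame: the origin (TCP) lies midway between the tips of the shut fingers; the grasp point (between the pads) lies 19 mm behind it; y points along the fingers, x is the direction in which the jaws open and shut, and the axes are right-handed (so a half turn about y gives the same grasp; the last joint's range is limited). The gripper opens to 85 mm and grips with 20 to 120 N. Pads are 22 mm wide; open, the fingers measure 114 mm over their backs; the gripper's body (76 mm by 85 mm) begins 54 mm behind the grasp point. The pads swing forward as they close: fully open they stand 13 mm farther back than shut.
Start: joints at [-1.451, 0.286, 1.577, -0, 1.279, -0.15], TCP at [0.18, -0.651, 0.231] pointing down, gripper open.
Joint ranges: [-2.77, 2.77], [-0.9, 2.22], [0.21, 2.48], [-1.53, 4.67], [0.24, 2.81], [-2.84, 2.84]. Speed limits (rad/s): [2.79, 2.79, 3.14, 3.14, 3.14, 3.14].

INTERFACE

Orientations are given as a unit quaternion [x, y, z, w].
In Python, from plant import ctrl, viewer gives the robot as it stands.
- The arm moves only by the tool step_arm, never from a script. Its argument "rows" is a list of rows, each a list of 3 entries, a list of its own where there are three numbers: the turn, a rotation vector about the tool's x, y, z in degrees, then the shift along the tool's x, y, z in mm, then the closure, from 0 (fully open) to 1 (shut). A call has 1 to 10 rows; each row is the pose to reach, as a shift and turn from the pose commanded when the call began, along the tool's axes at that moment; what a row does not reach only later rows make up. A row lasts 1/12 s, in which the tool goes at most 41.7 mm and 7.16 degrees, less where a joint would pass 70% of its speed; a pose out of reach is approached as far as the arm can. A call with a gripper value outside its range is refused whole. The fingers move at their own pace and stop on an object; "newtons" is the grip in N (left out, the last holds). Time passes only in rows, so rows that repeat a pose let the fingers close. It gives the time, the measured TCP pose, the force and the opening at its end, in the units of the state.
- ctrl.get_state(): the state, without advancing time (a new reading comes with each control period).
- viewer.read_camera(name): name is "scene" or "top" or "wrist"; returns (picture, depth): 400x640x3 uint8, red, green, blue; 400x640 float32, m along the optical axis (not along the pixel's ray), 0 where there is no reading.
- viewer.calibration(name): a dict with "K" (3x3 intrinsics, pixels), "R" (3x3) and "t" (3): a world point X has camera coordinates R X + t. Camera axes: x right, y down, z forward; pixel columns grow to the right and rows downward; lengths in m; the calibration is good to about 2 mm. A picture is of the moment at which its call begins: read the wrist's pose just before it. calibration takes no time and is no camera call; for the wrist camera it gives the pose at the moment of the call.
- ctrl.sign_off(): hands the job in, once; it reports no verdict.
The state is a dict: "time": time; "qpos": joint angles; "dq": joint speeds; "joint_efforts": joint torques, N m; "eef_pos": TCP position; "tcp_rot": TCP orientation; "contact_force": force on the tool from outside, world axes, zero at the start; "wrist_torque": the same for the moment, N m; "opening": opening from 0.0 (shut) to 1.0 (fully open).
Only numpy, scipy, OpenCV 4.12 (cv2) and the standard library are available. Lean on these libraries where they do the work, as an engineer would, in place of code of your own. Each camera call takes 0.05 s, during which the arm holds its last target.

## Working session

There is one attempt and no reset: what is moved stays moved. The work goes in short steps, Python scripts to look and compute and a tool call to move; the robot and the scene stay as the last step left them, time stands still between calls to the robot, and variables do not carry over. Pictures are saved under pics/ and viewed, and the job is handed in when it is done.

Besides the shell and the picture viewer there is one more tool, called after "Emit:" in YAML: its name, and indented under it one key for each argument. step_arm: Moves the arm, as the interface text tells. Its arguments: {"type":"object","properties":{"rows":{"type":"array"},"newtons":{"type":"number"}},"required":["rows"]}

```bash
mkdir -p pics; python3 - <<'E'
from plant import ctrl, viewer
import cv2, numpy as np, pickle
s=ctrl.get_state(); print(s)
for n in ["scene","top"]:
    im,d=viewer.read_camera(n); c=viewer.calibration(n)
    pickle.dump((im,d,c),open(f"{n}0.pkl","wb"))
    cv2.imwrite(f"pics/{n}0.png",im[:,:,::-1]); print(n,c)
E
```

```text
{'time': 0.0, 'qpos': array([-1.45101272e+00,  2.87176419e-01,  1.57820694e+00,  4.50913139e-06,
        1.27856837e+00, -1.49998313e-01]), 'dq': array([ 0.00104222, -0.00069553, -0.00085985, -0.00081119, -0.00086777,
        0.00090882]), 'joint_efforts': array([ 5.65920345e-04, -4.05975437e+01, -2.92628521e+01, -6.04482830e-05,
        5.82964291e-03,  9.00569347e-06]), 'eef_pos': array([ 0.17985251, -0.64991144,  0.22992379]), 'tcp_rot': array([-0.56209879,  0.42879664, -0.42763724,  0.56329813]), 'contact_force': array([ 0.56607789,  0.50720697, -0.1456596 ]), 'wrist_torque': array([-0.02440405,  0.02490698,  0.0477983 ]), 'opening': 1.00156436926693}
scene {'K': array([[519.56020112,   0.        , 316.50356638],
       [  0.        , 519.56020112, 203.07715871],
       [  0.        ,   0.        ,   1.        ]]), 'R': array([[ 0.06783264,  0.99769339,  0.00257659],
       [ 0.5998827 , -0.03872186, -0.7991504 ],
       [-0.7972073 ,  0.05575413, -0.60112561]]), 't': array([-0.10192106, -0.24253078,  1.50021554])}
top {'K': array([[392.68220375,   0.        , 316.4837843 ],
       [  0.        , 392.68220375, 198.50381145],
       [  0.        ,   0.        ,   1.        ]]), 'R': array([[-0.01861988, -0.99973093, -0.01383371],
       [-0.99553471,  0.01981882, -0.09229221],
       [ 0.09254154,  0.01205347, -0.99563587]]), 't': array([0.06728134, 0.53743457, 1.06344363])}
```

View pics/scene0.png

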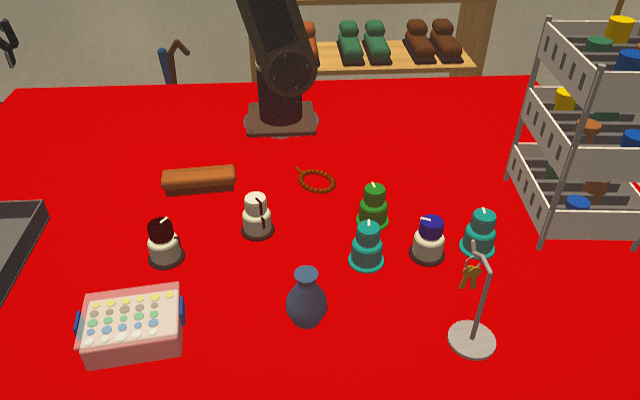

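View pics/top0.png

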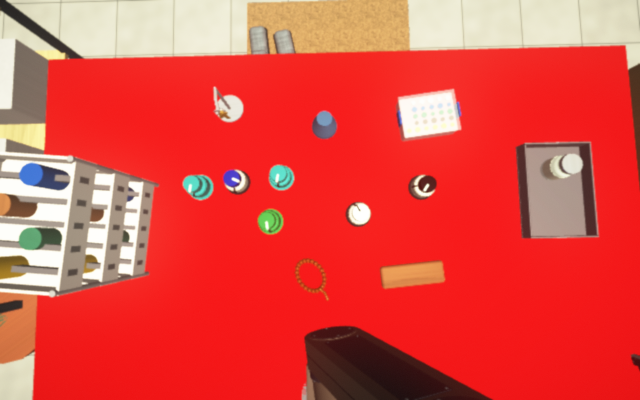

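The blue-capped jar is at scene (430,238) and top (234,180). It has turquoise jars on both sides, at top (198,187) and (281,177), and a green one at (270,222). Next I'll measure positions and zoom in.

```bash
cat > h.py <<'E'
import numpy as np,cv2,pickle
def ray(c,u,v,z):
    K,R,t=c["K"],c["R"],c["t"]; C=-R.T@t; d=R.T@np.linalg.solve(K,[u,v,1.0]); return C+d*(z-C[2])/d[2]
def pts(c,d,m):
    v,u=np.nonzero(m&(d>0)); z=d[v,u]; P=np.linalg.solve(c["K"],np.stack([u*z,v*z,z])) ; return (c["R"].T@(P-c["t"][:,None])).T
E
python3 - <<'E'
from h import *
for n,(x,y,w,h) in dict(scene=(340,170,170,110),top=(170,140,140,100)).items():
    im,d,c=pickle.load(open(n+"0.pkl","rb"))
    cv2.imwrite(f"pics/{n}0z.png",cv2.resize(im[y:y+h,x:x+w,::-1],None,fx=4.5,fy=4.5,interpolation=cv2.INTER_CUBIC))
    hsv=cv2.cvtColor(im,cv2.COLOR_RGB2HSV)
    for col,lo,hi in [("blue",(112,120,50),(130,255,255)),("turq",(80,100,60),(98,255,255)),("green",(45,100,50),(75,255,255))]:
        m=cv2.inRange(hsv,lo,hi)
        k,l,st,ce=cv2.connectedComponentsWithStats(m)
        for i in range(1,k):
            if st[i,4]>40:
                P=pts(c,d,l==i); top=P[P[:,2]>np.percentile(P[:,2],90)-.004]
                print(n,col,st[i],ce[i].round(1),"ztop",np.percentile(P[:,2],[5,95]).round(3),"topc",((top.min(0)+top.max(0))/2).round(3),np.ptp(top,axis=0).round(3), len(top))
E
```

```text
scene blue [420 215  24  13 210] [432.5 221.4] ztop [0.085 0.088] topc [0.594 0.281 0.087] [0.041 0.041 0.005] 205
scene turq [473 209  23  13 222] [484.5 215.3] ztop [0.085 0.088] topc [0.583 0.388 0.087] [0.04  0.042 0.006] 219
scene turq [357 220  23  15 259] [368.2 227.4] ztop [0.083 0.089] topc [0.606 0.158 0.087] [0.042 0.043 0.005] 243
scene turq [465 223  31  18 225] [479.4 234.3] ztop [0.045 0.052] topc [0.588 0.387 0.053] [0.046 0.055 0.014] 178
scene turq [352 238  31  16 229] [366.3 247.5] ztop [0.045 0.052] topc [0.613 0.157 0.055] [0.045 0.056 0.015] 182
scene turq [459 238  13  18  81] [463.8 248.5] ztop [0.002 0.008] topc [0.584 0.361 0.012] [0.047 0.016 0.017] 69
scene turq [485 245  10  13  52] [490.2 252.6] ztop [0.003 0.012] topc [0.6   0.409 0.01 ] [0.035 0.027 0.014] 42
scene turq [348 253  36  20 200] [364.9 265.6] ztop [0.002 0.01 ] topc [0.616 0.158 0.013] [0.05  0.07  0.019] 155
scene green [340  21  15   6  57] [347.8  23.3] ztop [0.002 0.01 ] topc [-0.811  0.286  0.009] [0.072 0.052 0.005] 32
scene green [368  21  14   6  41] [373.1  22.8] ztop [0.004 0.00
[... 382 characters left out ...]
44 0.056 0.014] 151
scene green [379 215  10  15  49] [384.3 223.4] ztop [0.002 0.015] topc [0.498 0.212 0.016] [0.02  0.023 0.019] 9
top blue [224 171  16  15 156] [230.7 177.7] ztop [0.084 0.09 ] topc [0.591 0.28  0.089] [0.037 0.038 0.006] 123
top turq [270 166  23  23 373] [281.1 176.6] ztop [0.005 0.09 ] topc [0.602 0.156 0.088] [0.038 0.042 0.006] 155
top turq [184 176  29  23 368] [197.9 185.1] ztop [0.005 0.089] topc [0.579 0.385 0.089] [0.04  0.04  0.008] 154
top green [259 210  24  23 389] [270.3 220.7] ztop [0.004 0.09 ] topc [0.479 0.187 0.089] [0.042 0.04  0.007] 164
top green [ 20 229  21  20 349] [ 30.1 238.5] ztop [0.373 0.377] topc [0.441 0.591 0.376] [0.036 0.041 0.006] 334
```

```bash
ls . pics
```

```text
.:
h.py
pics
scene0.pkl
top0.pkl

pics:
scene0.png
scene0z.png
top0.png
top0z.png
```

View pics/scene0z.png

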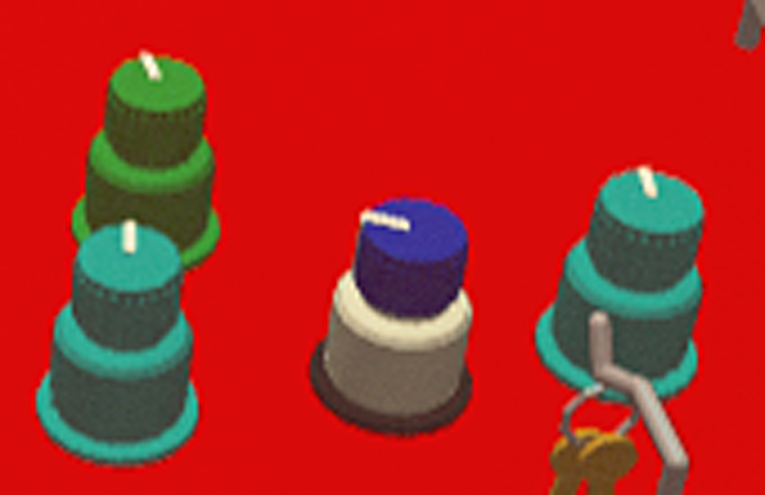

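View pics/top0z.png

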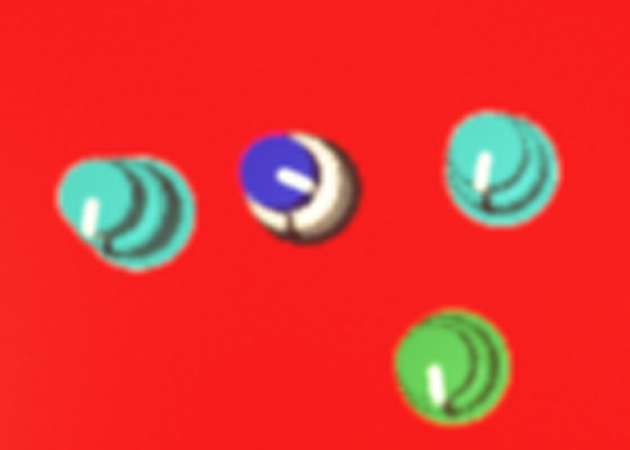

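```bash
python3 - <<'E'
from h import *
from scipy.spatial.transform import Rotation as Ro
im,d,c=pickle.load(open("top0.pkl","rb"))
for n in("top","scene"):
    im,d,c=pickle.load(open(n+"0.pkl","rb"))
    x,y,w,h=(215,162,35,40) if n=="top" else (415,208,38,40)
    M=np.zeros(d.shape,bool);M[y:y+h,x:x+w]=1
    P=pts(c,d,M); P=P[(P[:,2]>.082)]
    q=P[:,:2].astype(np.float32); print(n,"enclosing",cv2.minEnclosingCircle(q),len(q))
    # stripe: bright low saturation on top
    hsv=cv2.cvtColor(im,cv2.COLOR_RGB2HSV)
    m=M&(hsv[...,1]<110)&(hsv[...,2]>120)&(d>0)
    v,u=np.nonzero(m)
    zz=np.array([pts(c,d,(np.arange(400)[:,None]==b)&(np.arange(640)[None]==a))[0,2] for a,b in zip(u,v)])
    s=[ray(c,a,b,.088)[:2].round(3) for a,b,z in zip(u,v,zz) if z>.08]; print(np.array(s).mean(0) if s else None,len(s))
    # rack points
    P=pts(c,d,np.ones_like(d,bool)); b=P[(P[:,2]>.1)&(P[:,2]<.5)&(P[:,1]>.15)&(P[:,0]>.3)&(P[:,0]<.8)]
    print("tall near: min y",np.percentile(b[:,1],[0,1,5]), b[np.argsort(b[:,1])[:5]].round(3))
print("tick",ray(pickle.load(open("top0.pkl","rb"))[2],234.4,189.3,.05))
ctop=pickle.load(open("top0.pkl","rb"))[2]
print("stripe ends",ray(ctop,239.3,182.2,.088),ray(ctop,232.4,178.7,.088))
from plant import ctrl
s=ctrl.get_state();R=Ro.from_quat(s["tcp_rot"]).as_matrix();print(R.round(3))
for t in [(0.52,-0.2,.25),(.592,.2805,.16)]:
    print(t,(R.T@(np.array(t)-s["eef_pos"])*1000).round(0))
E
```

```text
top enclosing ((0.5925743579864502, 0.28019455075263977), 0.022169368341565132) 218
[0.58821429 0.27040476] 42
tall near: min y [0.28501932 0.50806616 0.51178441] [[0.759 0.285 0.114]
 [0.761 0.285 0.133]
 [0.76  0.286 0.119]
 [0.761 0.286 0.14 ]
 [0.757 0.286 0.119]]
scene enclosing ((0.5943331122398376, 0.2812998592853546), 0.023820776492357254) 299
[0.58832258 0.2703871 ] 31
tall near: min y [0.28628594 0.29879608 0.51036232] [[0.763 0.286 0.138]
 [0.763 0.286 0.119]
 [0.762 0.286 0.139]
 [0.761 0.286 0.112]
 [0.759 0.287 0.115]]
tick [0.56595493 0.27966895 0.05      ]
stripe ends [0.5798943  0.25830002 0.088     ] [0.58955815 0.27650785 0.088     ]
[[ 0.266 -0.     0.964]
 [-0.964  0.002  0.266]
 [-0.002 -1.     0.   ]]
(0.52, -0.2, 0.25) [-343.  -19.  448.]
(0.592, 0.2805, 0.16) [-787.   72.  645.]
```

The cap axis is at about (0.593, 0.280). The stripe direction is about 242° and the tick about 180°, so the cap is roughly 62° (1.08 rad) loose. I'll travel across, pre-turning the jaws.

Emit:
step_arm:
  rows:
    - [[0,-3,0],[-10,0,13],0]
    - [[0,-8,0],[-30,-1,40],0]
    - [[0,-14,0],[-53,-3,70],0]
    - [[0,-20,0],[-77,-5,100],0]
    - [[0,-26,0],[-100,-7,130],0]
    - [[0,-32,0],[-123,-9,160],0]
    - [[0,-38,0],[-147,-11,190],0]
    - [[0,-44,0],[-170,-13,220],0]
    - [[0,-50,0],[-193,-13,250],0]
    - [[0,-56,0],[-216,-13,280],0]
  newtons: 60

```text
time: 0.93
eef_pos: [0.3929, -0.3659, 0.2441]
tcp_rot: [-0.698, 0.112, -0.112, 0.698]
contact_force: [0.6, 0.2, -0.3]
opening: 0.999
```

```bash
cat >> h.py <<'E'
from scipy.spatial.transform import Rotation as Ro
def st(t=None):
    from plant import ctrl
    s=ctrl.get_state();R=Ro.from_quat(s["tcp_rot"]).as_matrix()
    print("t",s["time"],"q",s["qpos"].round(3),"p",s["eef_pos"].round(4),"yaw x",np.degrees(np.arctan2(R[1,0],R[0,0])).round(1),"F",s["contact_force"].round(1),"T",s["wrist_torque"].round(2),"op",round(s["opening"],3),"down",R[:,1].round(3))
    if t is not None: print("shift",(R.T@(np.array(t)-s["eef_pos"])*1000).round(1))
E
python3 -c "
from h import *; st((.593,.280,.17))"
```

```text
t 0.9333 q [-0.939 -0.03   1.902  0.     1.27  -0.62 ] p [ 0.3929 -0.3659  0.2441] yaw x -18.3 F [ 0.6  0.2 -0.3] T [-0.03 -0.01  0.02] op 0.999 down [-0.  0. -1.]
shift [-12.3  74.3 676.1]
```

Emit:
step_arm:
  rows:
    - [[0,-5,0],[0,0,35],0]
    - [[0,-10,0],[-1,0,74],0]
    - [[0,-15,0],[-2,0,114],0]
    - [[0,-20,0],[-3,0,154],0]
    - [[0,-25,0],[-4,0,194],0]
    - [[0,-30,0],[-5,0,234],0]
    - [[0,-35,0],[-6,0,274],0]
    - [[0,-40,0],[-6,0,314],0]
    - [[0,-45,0],[-7,0,354],0]
    - [[0,-50,0],[-7,0,394],0]

```text
time: 1.77
eef_pos: [0.5107, 0.0102, 0.244]
tcp_rot: [-0.68, -0.193, 0.193, 0.68]
contact_force: [0.7, -0.6, 0.0]
opening: 1.0
```

```bash
python3 -c "
from h import *; st((.593,.280,.19))"
```

```text
t 1.7667 q [-0.179 -0.091  1.96  -0.     1.272 -0.732] p [0.5107 0.0102 0.244 ] yaw x 31.7 F [ 0.7 -0.6  0. ] T [ 0.   -0.04 -0.05] op 1.0 down [-0. -0. -1.]
shift [211.9  54.  186.3]
```

Emit:
step_arm:
  rows:
    - [[0,-4,0],[27,5,23],0]
    - [[0,-8,0],[54,12,46],0]
    - [[0,-12,0],[81,20,70],0]
    - [[0,-16,0],[108,28,94],0]
    - [[0,-20,0],[135,36,118],0]
    - [[0,-24,0],[162,44,142],0]
    - [[0,-28,0],[189,50,166],0]
    - [[0,-28,0],[206,54,181],0]
    - [[0,-28,0],[212,54,186],0]
    - [[0,-28,0],[212,54,186],0]

```text
time: 2.6
eef_pos: [0.5942, 0.2788, 0.1891]
tcp_rot: [-0.613, -0.351, 0.352, 0.614]
contact_force: [0.4, 0.2, -0.6]
opening: 1.0
```

```bash
python3 - <<'E'
from h import *; from plant import viewer
st((.593,.280,.059))
c=viewer.calibration("wrist");im,d=viewer.read_camera("wrist");pickle.dump((im,d,c),open("w1.pkl","wb"))
cv2.imwrite("pics/w1.png",im[:,:,::-1])
P=pts(c,d,np.ones_like(d,bool)).reshape(-1,3)
P=P[(P[:,2]>.083)&(P[:,2]<.095)&(np.hypot(P[:,0]-.593,P[:,1]-.28)<.035)]
print(len(P), cv2.minEnclosingCircle(P[:,:2].astype(np.float32)) if len(P) else None)
E
```

```text
t 2.6 q [ 0.284  0.282  1.661  0.     1.2   -0.756] p [0.5942 0.2788 0.1891] yaw x 59.6 F [ 0.4  0.2 -0.6] T [-0.03  0.01  0.01] op 1.0 down [-0.002 -0.001 -1.   ]
shift [  0.6 130.1   1.5]
2087 ((0.5932143926620483, 0.2827014625072479), 0.023244746029376984)
```

View pics/w1.png

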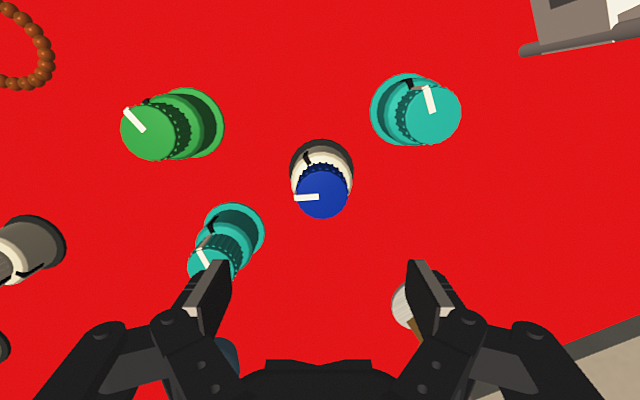

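The wrist view shows the blue cap centred at (322,193), with its stripe ending at (295,198) and the tick at (306,158). I'll refine the angle with those.

```bash
python3 - <<'E'
from h import *
im,d,c=pickle.load(open("w1.pkl","rb"))
hsv=cv2.cvtColor(im,cv2.COLOR_RGB2HSV)
M=np.zeros(d.shape,bool);M[165:222,285:355]=1
b=M&(cv2.inRange(hsv,(100,120,60),(130,255,255))>0)
P=pts(c,d,b);P=P[P[:,2]>.083]; 
w=M&(hsv[...,1]<80)&(hsv[...,2]>150); Q=pts(c,d,w);Q=Q[Q[:,2]>.084]
A=np.r_[P,Q][:,:2]; ctr,r=cv2.minEnclosingCircle(A.astype(np.float32));ctr=np.array(ctr);print(ctr,r,len(P),len(Q))
q=Q.mean(0)[:2]-ctr; sa=np.degrees(np.arctan2(q[1],q[0]))
vx,vy,_,_=cv2.fitLine(Q[:,:2].astype(np.float32),cv2.DIST_L2,0,.001,.001).ravel(); print("stripe",sa, np.degrees(np.arctan2(vy,vx)))
M=np.zeros(d.shape,bool);M[150:168,298:316]=1
w=M&(hsv[...,2]<70); T=pts(c,d,w);print(T[:,2].round(3)[:40]);T=T[T[:,2]>.03]
t=T.mean(0)[:2]-ctr;print("tick",np.degrees(np.arctan2(t[1],t[0])),np.hypot(*t),len(T))
E
```

```text
[0.59183937 0.28277367] 0.022880656644701958 1846 161
stripe -110.59572386525656 67.33169
[0.006 0.007 0.008 0.007 0.006 0.008 0.007 0.007 0.007 0.009 0.008 0.008
 0.008 0.021 0.03  0.007 0.007 0.008 0.006 0.029 0.033 0.038 0.007 0.007
 0.008 0.031 0.036 0.039 0.043 0.006 0.007 0.038 0.042 0.045 0.05  0.007
 0.03  0.044 0.048 0.05 ]
tick 179.50547904416203 0.025313156700603762 67
```

Emit:
step_arm:
  rows:
    - [[0,0,0],[2,15,2],0]
    - [[0,0,0],[2,35,2],0]
    - [[0,0,0],[2,55,2],0]
    - [[0,0,0],[2,75,2],0]
    - [[0,0,0],[2,92,2],0]
    - [[0,0,0],[2,106,2],0]
    - [[0,0,0],[2,118,2],0]
    - [[0,0,0],[2,127,2],0]
    - [[0,0,0],[2,132,2],0]
    - [[0,0,0],[2,132,2],0]

```text
time: 3.48
eef_pos: [0.5935, 0.2796, 0.0573]
tcp_rot: [-0.614, -0.35, 0.351, 0.614]
contact_force: [-0.4, -1.1, -0.1]
opening: 0.999
```

```bash
python3 - <<'E'
from h import *; from plant import viewer
st((.593,.2815,.057))
c=viewer.calibration("wrist");im,d=viewer.read_camera("wrist")
cv2.imwrite("pics/w2.png",im[:,:,::-1])
E
```

```text
t 3.4833 q [ 0.286  0.43   1.732 -0.     0.981 -0.752] p [0.5935 0.2796 0.0573] yaw x 59.4 F [-0.4 -1.1 -0.1] T [-0.01 -0.02 -0.  ] op 0.999 down [-0.002 -0.001 -1.   ]
shift [1.4 0.3 1.4]
```

View pics/w2.png

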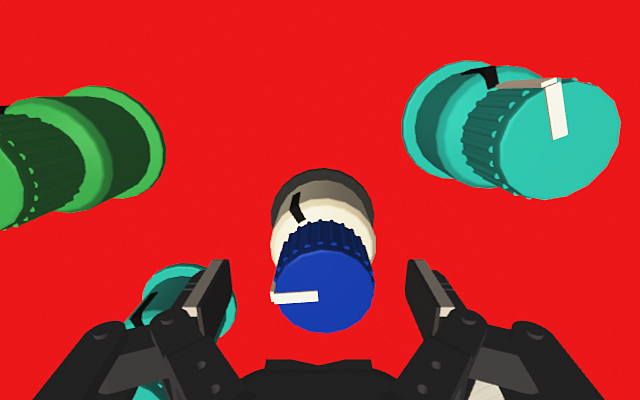

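The cap, centred near (324,292), sits between the pads and is about 2 mm to the right of their middle. I'll correct that and close.

Emit:
step_arm:
  rows:
    - [[0,0,0],[2,0,1.5],0]
    - [[0,0,0],[2,0,1.5],0.2]
    - [[0,0,0],[2,0,1.5],1]
    - [[0,0,0],[2,0,1.5],1]
    - [[0,0,0],[2,0,1.5],1]
    - [[0,0,0],[2,0,1.5],1]
    - [[0,0,0],[2,0,1.5],1]
    - [[0,0,0],[2,0,1.5],1]
    - [[0,0,0],[2,0,1.5],1]
    - [[0,0,0],[2,0,1.5],1]
  newtons: 60

```text
time: 4.37
eef_pos: [0.5938, 0.2825, 0.0593]
tcp_rot: [0.614, 0.351, -0.351, -0.614]
contact_force: [-1.3, -1.5, 5.9]
opening: 0.497
```

```bash
python3 - <<'E'
from h import *; from plant import viewer
st((.593,.2815,.057))
c=viewer.calibration("wrist");im,d=viewer.read_camera("wrist")
cv2.imwrite("pics/w3.png",im[:,:,::-1])
E
```

```text
t 4.3667 q [ 0.29   0.43   1.728 -0.     0.984 -0.748] p [0.5938 0.2825 0.0593] yaw x 59.5 F [-1.3 -1.5  5.9] T [-0.29  0.51  0.06] op 0.497 down [ 0. -0. -1.]
shift [-1.3  2.3  0.2]
```

View pics/w3.png

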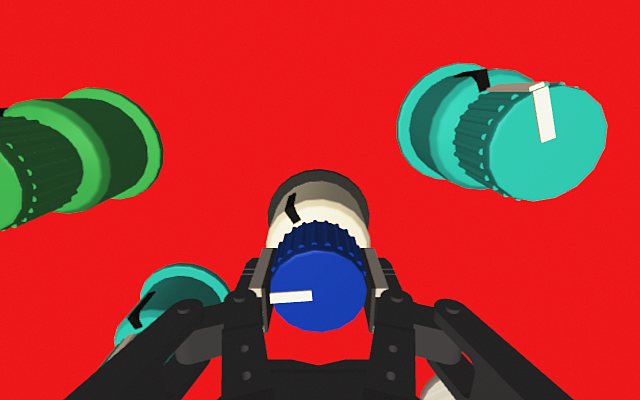

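The cap is gripped with low side forces (opening 0.497). Now I'll twist clockwise.

Emit:
step_arm:
  rows:
    - [[0,3,0],[0,0,0],1]
    - [[0,8,0],[0,0,0],1]
    - [[0,13,0],[0,0,0],1]
    - [[0,18,0],[0,0,0],1]
    - [[0,23,0],[0,0,0],1]
    - [[0,28,0],[0,0,0],1]
    - [[0,33,0],[0,0,0],1]
    - [[0,38,0],[0,0,0],1]
    - [[0,42,0],[0,0,0],1]
    - [[0,45,0],[0,0,0],1]

```text
time: 5.25
eef_pos: [0.5936, 0.2824, 0.0593]
tcp_rot: [0.702, 0.088, -0.088, -0.701]
contact_force: [-2.7, -1.9, 5.8]
opening: 0.497
```

```bash
python3 - <<'E'
from h import *; from plant import viewer
st((.593,.2815,.057))
c=viewer.calibration("wrist");im,d=viewer.read_camera("wrist")
cv2.imwrite("pics/w4.png",im[:,:,::-1])
E
```

```text
t 5.25 q [ 2.900e-01  4.300e-01  1.728e+00 -1.000e-03  9.840e-01  4.100e-02] p [0.5936 0.2824 0.0593] yaw x 14.3 F [-2.7 -1.9  5.8] T [-0.31  0.58  0.16] op 0.497 down [-0.001 -0.001 -1.   ]
shift [-0.8  2.3 -0.7]
```

View pics/w4.png

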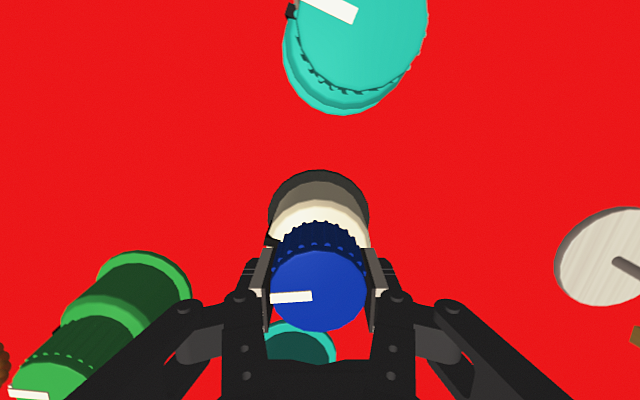

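The stripe stays at (290,297) relative to the gripper, so there is no slip, and the tick is closing in. Continuing to the stop.

Emit:
step_arm:
  rows:
    - [[0,3,0],[0,0,0],1]
    - [[0,6,0],[0,0,0],1]
    - [[0,9,0],[0,0,0],1]
    - [[0,12,0],[0,0,0],1]
    - [[0,14,0],[0,0,0],1]
    - [[0,16,0],[0,0,0],1]
    - [[0,18,0],[0,0,0],1]
    - [[0,19,0],[0,0,0],1]
    - [[0,20,0],[0,0,0],1]
    - [[0,20,0],[0,0,0],1]

```text
time: 6.13
eef_pos: [0.5935, 0.2824, 0.0593]
tcp_rot: [0.707, -0.033, 0.033, -0.706]
contact_force: [-3.6, -2.5, 6.0]
opening: 0.495
```

```bash
python3 - <<'E'
from h import *
st()
E
```

```text
t 6.1333 q [ 0.291  0.43   1.728 -0.002  0.985  0.384] p [0.5935 0.2824 0.0593] yaw x -5.3 F [-3.6 -2.5  6. ] T [-0.28  0.62  0.78] op 0.495 down [-0.001 -0.002 -1.   ]
```

Emit:
step_arm:
  rows:
    - [[0,1,0],[0,0,0],1]
    - [[0,2,0],[0,0,0],1]
    - [[0,3,0],[0,0,0],1]
    - [[0,4,0],[0,0,0],1]
    - [[0,4,0],[0,0,0],1]

```text
time: 6.55
eef_pos: [0.5933, 0.2814, 0.0593]
tcp_rot: [0.707, -0.056, 0.055, -0.703]
contact_force: [-4.0, -3.4, 6.4]
opening: 0.498
```

```bash
python3 - <<'E'
from h import *; from plant import viewer
st((.593,.2815,.057))
c=viewer.calibration("wrist");im,d=viewer.read_camera("wrist")
cv2.imwrite("pics/w5.png",im[:,:,::-1])
E
```

```text
t 6.55 q [ 0.29   0.43   1.729 -0.006  0.986  0.45 ] p [0.5933 0.2814 0.0593] yaw x -9.0 F [-4.  -3.4  6.4] T [-0.63  0.73  1.7 ] op 0.498 down [-0.001 -0.005 -1.   ]
shift [-0.3  2.3  0. ]
```

View pics/w5.png

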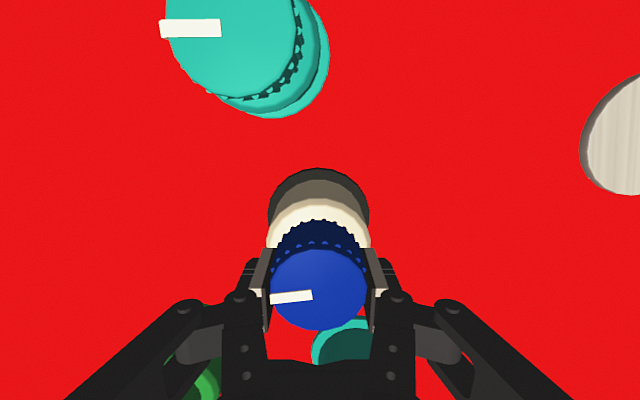

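The torque rose from 0.16 to 1.7 N m, so the cap is on its stop. Now I'll release and lift.

Emit:
step_arm:
  rows:
    - [[0,-1,0],[0,0,0],0.8]
    - [[0,-1,0],[0,0,0],0]
    - [[0,-1,0],[0,0,0],0]
    - [[0,-1,0],[0,0,0],0]
    - [[0,-1,0],[0,0,0],0]
    - [[0,-1,0],[0,0,0],0]
    - [[0,-1,0],[0,0,0],0]
    - [[0,-1,0],[0,0,0],0]
    - [[0,-1,0],[0,0,0],0]
    - [[0,-1,0],[0,0,0],0]

```text
time: 7.43
eef_pos: [0.5937, 0.2826, 0.0583]
tcp_rot: [-0.705, 0.053, -0.053, 0.705]
contact_force: [0.1, 0.2, 1.2]
opening: 0.999
```

Emit:
step_arm:
  rows:
    - [[0,0,0],[0,-5,0],0]
    - [[0,0,0],[0,-15,0],0]
    - [[0,0,0],[0,-30,0],0]
    - [[0,0,0],[0,-48,0],0]
    - [[0,0,0],[0,-66,0],0]
    - [[0,0,0],[0,-84,0],0]
    - [[0,0,0],[0,-100,0],0]
    - [[0,0,0],[0,-112,0],0]
    - [[0,0,0],[0,-120,0],0]
    - [[0,0,0],[0,-120,0],0]

```text
time: 8.27
eef_pos: [0.595, 0.283, 0.1819]
tcp_rot: [-0.704, 0.051, -0.054, 0.706]
contact_force: [1.5, 0.1, 0.2]
opening: 1.001
```

```bash
python3 - <<'E'
from h import *; from plant import viewer
st()
c=viewer.calibration("wrist");im,d=viewer.read_camera("wrist")
pickle.dump((im,d,c),open("w6.pkl","wb"));cv2.imwrite("pics/w6.png",im[:,:,::-1])
hsv=cv2.cvtColor(im,cv2.COLOR_RGB2HSV)
P=pts(c,d,(cv2.inRange(hsv,(108,120,60),(130,255,255))>0)); P=P[(P[:,2]>.083)&(P[:,2]<.095)]
Q=pts(c,d,(hsv[...,1]<80)&(hsv[...,2]>150)); Q=Q[(Q[:,2]>.084)&(Q[:,2]<.095)&(np.hypot(Q[:,0]-.593,Q[:,1]-.281)<.03)]
ctr,r=cv2.minEnclosingCircle(np.r_[P,Q][:,:2].astype(np.float32))
q=Q.mean(0)[:2]-np.array(ctr);print(ctr,r,len(Q),"stripe deg",np.degrees(np.arctan2(q[1],q[0])))
v=cv2.fitLine(Q[:,:2].astype(np.float32),cv2.DIST_L2,0,.001,.001).ravel();print("line",np.degrees(np.arctan2(v[1],v[0])))
E
```

```text
t 8.2667 q [0.29  0.29  1.665 0.    1.181 0.439] p [0.595  0.283  0.1819] yaw x -8.5 F [1.5 0.1 0.2] T [ 0.03  0.06 -0.02] op 1.001 down [ 0.005  0.002 -1.   ]
(0.5930585861206055, 0.28265196084976196) 0.02321814000606537 167 stripe deg -179.03108545046894
line 1.4819415
```

View pics/w6.png

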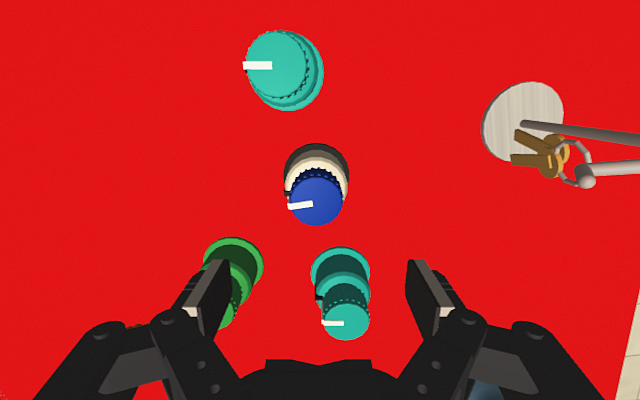

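The stripe now points to 181° and the tick to about 180°, and the gripper is clear of the cap. I'll let the arm settle, then hand in.

Emit:
step_arm:
  rows:
    - [[0,0,0],[0,0,0],0]
    - [[0,0,0],[0,0,0],0]
    - [[0,0,0],[0,0,0],0]

```text
time: 8.57
eef_pos: [0.5929, 0.2823, 0.1767]
tcp_rot: [0.705, -0.054, 0.052, -0.705]
contact_force: [-0.5, 0.1, -0.8]
opening: 0.997
```

```bash
python3 - <<'E'
from h import *; from plant import ctrl
st(); print(ctrl.sign_off())
E
```

```text
t 8.5667 q [0.29  0.295 1.669 0.    1.181 0.439] p [0.5929 0.2823 0.1767] yaw x -8.5 F [-0.5  0.1 -0.8] T [-0.    0.01  0.01] op 0.997 down [-0.003 -0.001 -1.   ]
the job is handed in; nothing more can be done
None
```

The blue cap is tight. I gripped it once and turned it about 68° clockwise until it hit its stop, where the wrist torque rose from 0.16 to 1.7 N m. Then I let go, lifted clear and handed the job in at 8.6 s.

- **Cap position:** after release, the wrist camera showed the stripe at about 181° and the black tick at about 180°. That is within 1–2°, against the 10° allowed.
- **Clear of everything:** the gripper was fully open with its tip about 177 mm above the surface, and the contact force was near zero.
- **Disagreements:** before the turn, the top and wrist views differed on the loose angle (62–64° against 68°). They also differed by about 2 mm on the cap's axis, and neither mattered because I turned the cap to its stop.
- **Not checked:** I took no final picture of the black-capped and white-capped jars. The arm only passed well above that area at about 0.24 m and met no contact there.

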